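# Open the child-resistant solvent jug and set its cap in the drip tray

## Robot

A 6-joint arm with a two-finger parallel gripper is mounted at the origin on a cart in front of the work surface, level with it; the furniture and walls round the work are solid. World frame = base frame: x ahead of the robot, y to its left, z up, the work surface at z = 0. Lengths are in mm, angles in rad, forces in N, time in s.
With the tool pointing down it reaches from about 275 to 750 mm from the base axis. Payload 10.2 kg.
Tool frame: the origin (TCP) lies at the centre of the arm's flange, where the gripper is bolted on; the fingertips stand 173 mm ahead of it and the grasp point (between the pads) lies 155 mm ahead of it; z points along the fingers, y is the line along which they close (so a half turn about z gives the same grasp; the last joint's range is limited). The gripper opens to 85 mm and grips with 20 to 120 N. Pads are 22 mm wide; open, the fingers measure 114 mm over their backs; the gripper's body (76 mm by 85 mm) begins 54 mm behind the grasp point. The pads swing forward as they close: fully open they stand 13 mm farther back than shut.
Start: joints at [-1.404, 0.313, 1.498, -0, 1.331, -0.223], TCP at [199.49, -485.63, 404.694] pointing down, gripper open.
Joint ranges: [-2.94, 2.94], [-0.97, 2.17], [0.19, 2.56], [-1.23, 4.37], [0.02, 3.11], [-2.88, 2.88]. Speed limits (rad/s): [2.39, 2.39, 3.01, 3.14, 3.14, 3.14].

## Interface

Orientations are given as a unit quaternion [w, x, y, z].
In Python, from rig import ctrl gives the robot as it stands.
- The arm moves only by the tool move_tool, called after "Emit:" by a JSON object that holds its "method" and its "body". Schema: {"type":"object","properties":{"offsets":{"type":"object","properties":{"increments":{"type":"array","items":{"type":"array","items":{"type":"number"},"minItems":6,"maxItems":6},"minItems":1,"maxItems":8}},"additionalProperties":false,"required":["increments"]},"aperture":{"type":"number"},"grip_n":{"type":"number"},"only":{"type":"string"},"quiet":{"type":"boolean"},"lines":{"type":"string"}},"required":["offsets"],"additionalProperties":false}. offsets is an object whose key "increments" holds a list of rows, 1 to 8 of them, each of 6 numbers: dx, dy, dz in fractions of the full range, 1 being 1000 mm, then a rotation vector rx, ry, rz in shares of pi rad (1.0 is pi rad); each row is the pose to reach, as a shift and turn from the pose commanded when the call began, along the tool's axes at that moment; what a row does not reach only later rows make up. A row lasts 1/10 s, in which the tool goes at most 50 mm and 0.15 rad, less where a joint would pass 70% of its speed; a pose out of reach is approached as far as the arm can. aperture is the opening from 0.0 (shut) to 1.0 (fully open), set as the call begins (left out keeps the last). The fingers move at their own pace and stop on an object; grip_n is the grip in N (left out, the last holds). Time passes only in rows, so rows that do not move let the fingers close. The tool returns the time, the measured TCP pose, the force, the opening and the grip force at its end. only (a regular expression) keeps the lines of the reply that match it, lines (a string "A,B") keeps lines A to B, and quiet returns only ok. Input that does not fit is refused with a message, and nothing moves.
- ctrl.sense(): the state, without advancing time (a new reading comes with each control period).
- ctrl.capture(name): name is "scene" or "top" or "wrist"; returns the picture (420x560x3 uint8, red, green, blue); there is no depth.
- ctrl.calibration(name): a dict with "fx", "fy", "cx", "cy" (pixels), "position" and "attitude" of the camera in the world. Camera axes: x right, y down, z forward; pixel columns grow to the right and rows downward; lengths in mm; the calibration is good to about 2 mm. A picture is of the moment at which its call begins: read the wrist's pose just before it. calibration takes no time and is no camera call; for the wrist camera it gives the pose at the moment of the call.
- ctrl.finish_job(): hands the job in; it is judged then, once.
The state is a dict: "time_s": time; "joints": joint angles; "dq": joint speeds; "tau": joint torques, N m; "eef_pos": TCP position; "ee_rot": TCP orientation; "force": force on the tool from outside, world axes, zero at the start; "wrist_torque": the same for the moment, N m; "grip_width": opening from 0.0 (shut) to 1.0 (fully open); "grip_force": force on a finger pad.
Only numpy, scipy, OpenCV 4.12 (cv2) and the standard library are available. Lean on these libraries where they do the work, as an engineer would, in place of code of your own. Each camera call takes 0.05 s, during which the arm holds its last target. There are 200 camera calls.

## Task

Open the clamped solvent jug: push its child-resistant cap down hard by the raised grip bar and, keeping it pushed, turn it anticlockwise (seen from above) until it comes free. Lift the cap off and lower it gently into the shallow steel drip tray, letting go only once it stands flat on the tray's floor, mouth down and grip bar up. Leave the glue bottle, the pliers and the round tin where they are.

Things in the scene. Friction and masses are not known exactly. Their poses are not given: they have to be found in the camera images.
- jug: White plastic jug with a blank paper label, 104 mm in diameter, clamped by a steel band to a dark square steel foot (140 x 140 x 6 mm). It is fixed and does not move. Origin at the centre of the foot's underside, z up. Its neck is upright and centred on the z axis; x of the jug lies along the grip bar of the locked cap.
- jug_neck (a point): Centre of the neck's rim, 144.5 mm above the underside of the foot, axes as the jug's. Three lugs inside the cap's skirt sit in notches 6 mm deep under three lugs of the neck. Free, the cap's lugs clear the neck's after 15 mm of lift, the skirt clears the neck and seal after about 30 mm.
- cap: Grey ribbed round cap on the jug, 68 mm in diameter (70 over ribs), skirt with flat top 30 mm high; across the top a grip bar 64 mm long, 16 mm wide, 26 mm high, upright sides. Loose, about 150 g. Origin: centre of the skirt's lower edge (locked: 128 mm above the jug's origin); z up towards the bar, x along the bar; flat top at z = 30 mm, bar's top at z = 56 mm.
- cap_grip (a point): Centre of the cap's grip bar, 43 mm above the cap's origin, axes as the cap's. Pushed down by 7 to 9 mm, the cap turns anticlockwise seen from above (positive about z); from 0.9 to 1.3 rad (50 to 75 degrees) past locked it is free and can be lifted straight up; a stop follows at 1.4 rad. Not pushed down, it is blocked after 0.06 rad. Clockwise it is always blocked.
- seal (a joint): Travel (m) of the black spring-loaded seal pad in the jug's mouth, which pushes the cap up: 0 with the cap locked (pad 9.5 mm out of the rim), positive downward, -0.002 with no load. It pushes with 8 N at 0 and 1 N more per mm, so 15 to 17 N at 7 to 9 mm; at 9.5 mm the cap meets the neck's rim, a hard stop.
- tray: Shallow square drip tray of bare steel, 150 x 150 mm outside, 16 mm high, walls and floor 4 mm thick. It is fixed. Origin at the centre of its underside, x and y parallel to its sides.
- tray_in (a point): Centre of the tray's inner floor, 4 mm above the underside of the tray.
- glue_bottle: Bystander: white glue bottle with a pointed top, 41 mm in diameter, 113 mm high, standing loose. Origin at the centre of its underside.
- pliers_red: Bystander: pliers with red handles, 28 x 167 x 11 mm, lying loose, long along their y. Origin at the centre of the underside.
- round_tin: Bystander: round tin, 67 mm in diameter, 28 mm high, loose. Origin at the centre of its underside.

How it is judged:
By the outcome, as a careful person would: the job done as asked, in the order asked, and still so for the second after the job is handed in, with the robot touching nothing.
It also fails if it takes over 43 s, if anything falls off the work surface, if the arm or the gripper's body presses on something with over 40 N, if the wrist force passes 120 N, or if a joint passes its speed limit or range.

## Working session

There is one attempt and no reset: what is moved stays moved. The work goes in short steps, Python scripts to look and compute and a tool call to move; the robot and the scene stay as the last step left them, time stands still between calls to the robot, and variables do not carry over. Pictures are saved under pics/ and viewed, at most 10 in all, crops included, and the job is handed in when it is done.

```bash
ls; mkdir -p pics; python3 - <<'E'
from rig import ctrl
import cv2,numpy as np
s=ctrl.sense();print({k:np.round(v,3) for k,v in s.items()})
ims=[]
for n in("scene","top"):
    c=ctrl.calibration(n);print(n,c)
    im=ctrl.capture(n);np.save(f"pics/{n}0.npy",im);cv2.imwrite(f"pics/{n}0.png",im[:,:,::-1])
E
```

```text
pics
rig.py
{'time_s': np.float64(0.0), 'joints': array([-1.404,  0.313,  1.498, -0.   ,  1.331, -0.223]), 'dq': array([-0.001,  0.001,  0.001, -0.002,  0.   , -0.   ]), 'tau': array([ 1.0000e-03, -4.1226e+01, -2.5975e+01, -0.0000e+00,  4.0000e-03,
        0.0000e+00]), 'eef_pos': array([ 199.483, -485.58 ,  404.116]), 'ee_rot': array([-0.001,  0.981,  0.194,  0.   ]), 'force': array([-0.245, -0.699,  0.296]), 'wrist_torque': array([-0.018, -0.042,  0.022]), 'grip_force': np.float64(0.0), 'grip_width': np.float64(1.0)}
scene {'fx': 511.70440505425427, 'fy': 511.70440505425427, 'cx': 286.67145942496006, 'cy': 220.1521907203144, 'position': array([ -1.48893052, 943.83766495, 843.03475569]), 'attitude': array([ 0.13522072, -0.24768207,  0.83856242, -0.46602792])}
top {'fx': 404.31462184803405, 'fy': 404.31462184803405, 'cx': 274.0626627469869, 'cy': 209.9321600157394, 'position': array([ 321.99554657,   -2.58704716, 1345.88431007]), 'attitude': array([-0.08463708,  0.7194865 , -0.68503671,  0.07681438])}
```

View pics/top0.png

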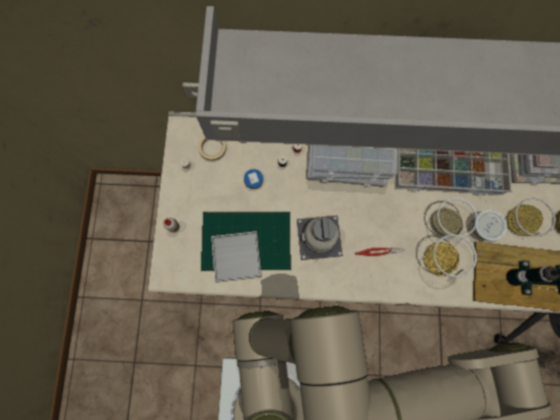

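View pics/scene0.png

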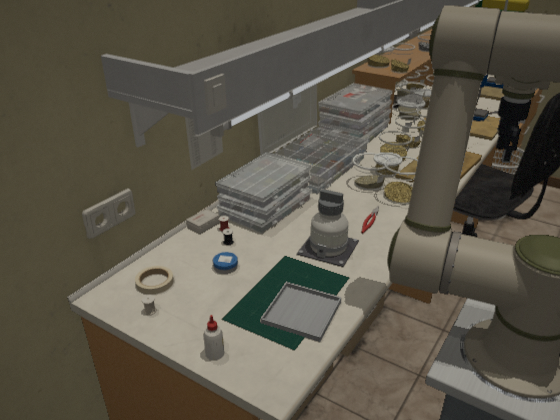

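Top view: the jug with its foot is around (321,236), the cap bar near (322,230), the tray near (236,256), pliers at (380,252), tin at (253,179) and glue at (171,225). A shelf overhangs beyond row 150. I'll zoom in on both views.

```bash
python3 - <<'E'
import cv2,numpy as np
t=np.load("pics/top0.npy")[205:290,195:355];s=np.load("pics/scene0.npy")[175:345,220:390]
a=cv2.resize(t[:,:,::-1],None,fx=5,fy=5,interpolation=cv2.INTER_CUBIC)
cv2.imwrite("pics/tz.png",a)
cv2.imwrite("pics/sz.png",cv2.resize(s[:,:,::-1],None,fx=3.5,fy=3.5,interpolation=cv2.INTER_CUBIC))
E
```

```text
(no output)
```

View pics/tz.png

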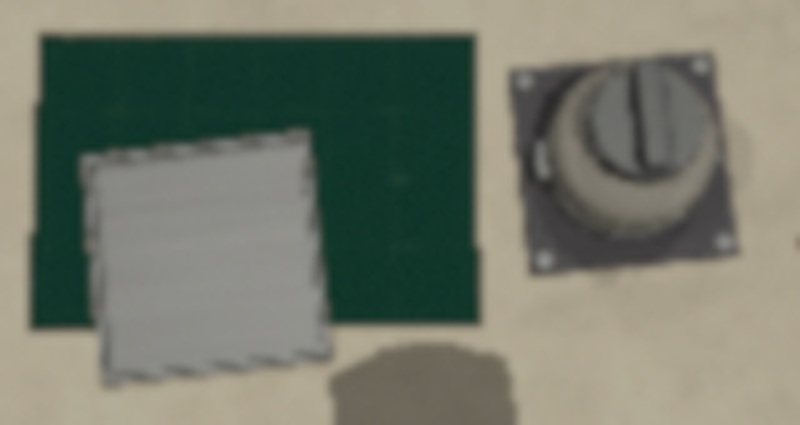

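View pics/sz.png

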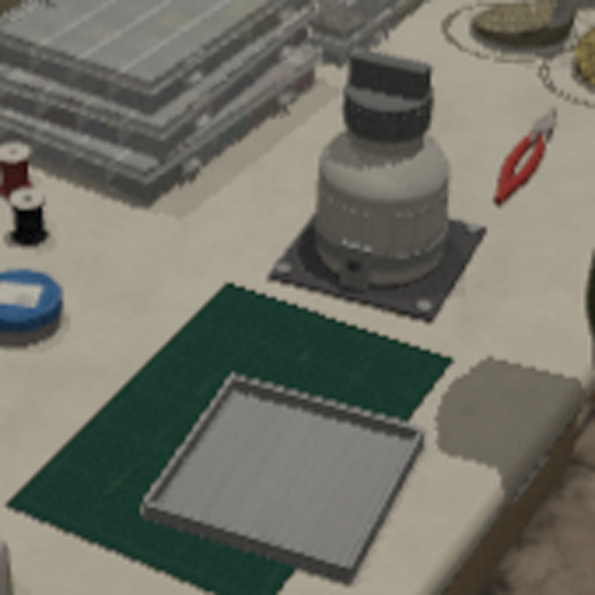

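The zoomed top crop shows the foot corners at about (512,70), (712,53), (740,255), (533,275) and the tray rim corners at about (80,155), (308,130), (330,358), (105,385). The bar's top runs from x 640–668 at row 60 to 650–680 at row 165. In the zoomed scene view, the cap bar's top corners are near (352,55) and (430,68). Next I'll cast rays.

```bash
cat > h.py <<'E'
from rig import ctrl
import numpy as np
from scipy.spatial.transform import Rotation as R
def Rq(q): return R.from_quat(np.roll(q,-1))
def ray(c,uv,z):
    uv=np.atleast_2d(uv).astype(float)
    d=np.c_[(uv[:,0]-c["cx"])/c["fx"],(uv[:,1]-c["cy"])/c["fy"],np.ones(len(uv))]
    d=Rq(c["attitude"]).apply(d); p=np.array(c["position"])
    return p+d*((z-p[2])/d[:,2])[:,None]
def proj(c,P):
    d=Rq(c["attitude"]).inv().apply(np.atleast_2d(P)-c["position"])
    return d[:,:2]/d[:,2:]*[c["fx"],c["fy"]]+[c["cx"],c["cy"]]
E
python3 - <<'E'
from h import *
np.set_printoptions(precision=1,suppress=True)
t=ctrl.calibration("top");s=ctrl.calibration("scene")
def rep(n,c,px,z):
    P=ray(c,px,z)[:,:2];e=np.roll(P,-1,0)-P
    print(n,"c",P.mean(0),"sides",np.linalg.norm(e,axis=1),"ang",np.degrees(np.arctan2(e[:,1],e[:,0])))
tc=lambda a:(np.array(a)+.0)/5+[195,205]-.4
sc=lambda a:np.array(a)/3.5+[220,175]-.36
rep("foot t",t,tc([(512,70),(712,53),(740,255),(533,275)]),6)
rep("tray t",t,tc([(80,155),(308,130),(330,358),(105,385)]),16)
rep("tray s",s,sc([(235,375),(423,432),(350,578),(145,508)]),16)
rep("bar t",t,tc([(638,60),(668,60),(680,165),(649,170)]),184)
rep("foot s 3?",s,sc([(270,275),(430,320),(485,230)]),6)
print("bar s (2 far/near top corners)",ray(s,sc([(352,55),(430,68)]),184))
print("pliers",ray(t,[[357,253],[402,250]],5),"tin",ray(t,[[253,179]],28),"glue",ray(t,[[171,225]],60))
print("wrist",ctrl.calibration("wrist"))
E
```

```text
foot t c [ 548.  -136.2] sides [136.2 137.7 137.9 139.1] ang [ -82.3 -171.4   98.3    7.8]
tray t c [470.6 138.3] sides [152.7 151.4 147.  152.6] ang [ -80.9 -171.2   99.6   11. ]
tray s c [466.6 143.3] sides [146.1 152.9 147.2 152.6] ang [-172.6  100.1    7.3  -80.3]
bar t c [ 547.6 -137.9] sides [17.6 62.6 18.3 65.4] ang [ -87.2 -172.5  102.     6.9]
foot s 3? c [ 520.4 -111.4] sides [136.1 136.5 191.3] ang [-172.9  -82.    52.7]
bar s (2 far/near top corners) [[ 575.1 -122.8  184. ]
 [ 515.4 -137.3  184. ]]
pliers [[ 500.6 -262.1    5. ]
 [ 517.9 -411.2    5. ]] tin [[733.2  96.9  28. ]] glue [[554.8 350.5  60. ]]
wrist {'fx': 310.11720500954567, 'fy': 310.11720500954567, 'cx': 280.64256403552235, 'cy': 212.21269885090655, 'position': array([ 264.3, -457.6,  372.8]), 'attitude': array([ 0.1,  0.8, -0.6, -0.1])}
```

Both views and the stated sizes agree:
- **Jug:** about (548,-137), yaw about 8°.
- **Tray:** about (469,141), yaw about 9°.

I'll hover over the cap with the fingers across the bar.

The manual's scale: shifts go in shares of 1000 mm and turns go in shares of pi rad. Converting my numbers, 332 mm / 1000 = 0.332, 291 mm / 1000 = 0.291, 0.25 rad / 3.1416 = 0.0796.

Emit:
{"method": "move_tool", "body": {"offsets": {"increments": [[0.04,-0.017,0,0,0,0.0064],[0.082,-0.034,0,0,0,0.0159],[0.124,-0.052,0,0,0,0.0255],[0.166,-0.07,0,0,0,0.035],[0.208,-0.087,0,0,0,0.0446],[0.25,-0.104,0,0,0,0.0541],[0.291,-0.121,0,0,0,0.0637],[0.332,-0.138,0,0,0,0.0796]]}}}

```text
time_s: 0.9
eef_pos: [455.2, -230.2, 404.5]
ee_rot: [-0.0, 0.998, 0.069, -0.0]
force: [1.0, -0.4, 0.3]
grip_width: 1.001
grip_force: 0.0
```

```bash
cat >> h.py <<'E'
def delta(target,yaw=None):
    s=ctrl.sense();r=Rq(s["ee_rot"]);x=r.apply([1,0,0]);now=np.arctan2(x[1],x[0])
    d=r.inv().apply(np.array(target)-s["eef_pos"])
    print("t",s["time_s"],"pos",np.round(s["eef_pos"],1),"yaw",round(now,4),"tilt",np.round(r.apply([0,0,1]),3),"tool shift",np.round(d,1),"rz",None if yaw is None else round(now-yaw,3),"F",np.round(s["force"],1),"q",np.round(s["joints"],2),"gw",s["grip_width"],"gf",s["grip_force"])
E
python3 -c "
from h import *
delta([548,-137,404],0.14)"
```

```text
t 0.9 pos [ 455.2 -230.2  404.5] yaw 0.1383 tilt [-0.  0. -1.] tool shift [104.8 -79.5   0.5] rz -0.002 F [ 1.  -0.4  0.3] q [-0.7   0.28  1.54 -0.    1.32  0.73] gw 1.0012032911922306 gf 0.0
```

In the tool's units: 105 mm / 1000 = 0.105, -79 mm / 1000 = -0.079.

Emit:
{"method": "move_tool", "body": {"offsets": {"increments": [[0.035,-0.026,0,0,0,0],[0.07,-0.053,0,0,0,0],[0.105,-0.079,0,0,0,0],[0.105,-0.079,0,0,0,0],[0.105,-0.079,0,0,0,0]]}}}

```text
time_s: 1.4
eef_pos: [547.4, -138.4, 404.1]
ee_rot: [-0.0, 0.997, 0.071, -0.001]
force: [-0.4, -0.8, -0.0]
grip_width: 1.001
grip_force: 0.0
```

```bash
python3 - <<'E'
from h import *
import cv2
delta([548,-137,404],0.14)
c=ctrl.calibration("wrist");im=ctrl.capture("wrist");np.save("pics/w1.npy",im)
import pickle;pickle.dump(c,open("pics/w1.pkl","wb"))
cv2.imwrite("pics/w1.png",im[:,:,::-1])
ex=np.array([np.cos(.14),np.sin(.14),0]);b=np.array([548,-137,184]);ey=np.array([-ex[1],ex[0],0])
print(proj(c,[b+i*32*ex+j*8*ey for i,j in((-1,-1),(-1,1),(1,1),(1,-1))]))
E
```

```text
t 1.4 pos [ 547.4 -138.4  404.1] yaw 0.1415 tilt [-0.001  0.    -1.   ] tool shift [ 0.8 -1.3  0.1] rz 0.001 F [-0.4 -0.8 -0. ] q [-0.46  0.4   1.38 -0.    1.37  0.97] gw 1.0008024851489083 gf 0.0
[[292.20862748 278.21141695]
 [268.51504683 278.18568084]
 [267.50645508 184.85704124]
 [293.41576469 184.88789866]]
```

View pics/w1.png

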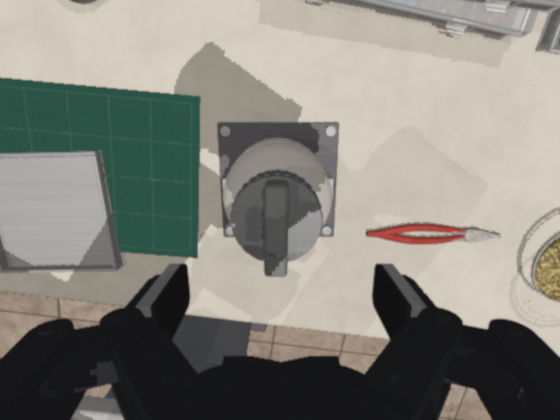

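The wrist view shows the bar's top at about columns 265–288, rows 180–276, between the fingers. That is about 4 px left of my prediction, so I'll refine it with rays.

```bash
python3 - <<'E'
from h import *
import pickle,cv2
c=pickle.load(open("pics/w1.pkl","rb"));im=np.load("pics/w1.npy").astype(int)
g=im.sum(2)//3
for r in(190,210,225,240,255,268):print(r,g[r,256:300])
for k in(270,276,282):print(k,"top",g[172:190,k],"bot",g[262:282,k])
np.set_printoptions(precision=1,suppress=True)
print(ray(c,[[265,182],[288,182],[288,276],[264,276]],184))
print("foot",ray(c,[[218,123],[338,122],[335,236]],6))
print("tray",ray(c,[[103,152],[119,268]],16))
E
```

```text
190 [92 93 92 92 93 89 79 70 71 78 84 89 92 92 92 92 91 91 91 91 91 90 90 89
 90 89 89 89 88 84 80 75 72 78 81 80 80 81 81 80 80 83 87 91]
210 [78 78 78 78 79 77 68 66 71 79 85 89 91 92 92 92 92 92 92 91 90 91 90 90
 90 89 89 89 87 83 78 72 71 76 79 78 79 78 79 79 78 78 79 79]
225 [ 77  78  77  77  77  76  71  64  64  69  73  75  77  77  77  78  78  79
  78  78  78  79  79  78  79  79  78  78  77  74  71  68  71  76  78  86
 105 114 122 140 148 148 149 149]
240 [ 78  78  79  84  86  85  82  71  66  69  73  75  77  77  78  77  77  77
  78  77  77  78  77  78  78  78  79  77  75  73  71  90 130 143 145 145
 145 145 146 146 146 146 146 146]
255 [ 69  70  70  70  70  70  69  67  65  68  70  69  63  61  61  61  61  60
  63  71  77  81  81  79  77  76  76  75  74  80  95 106 122 128 128 128
 128 128 128 129 134 136 137 138]
268 [186 186 186 186 187 187 182 161 112  75  69  70  70  70  71  70  70  70
  77 100 121 128 130 131 131 131 131 127 119 108 115 159 185 192 194 194
 196 199 200 201 201 200 200 199]
270 top [60 60 61 62 68 82 87 75 62 60 60 60 62 66 73 82 87 90] bot [ 71  71  70  70  71  71  71  69  70  70  71  72  74  97 138 171 185 187
 187 186]
276 top [63 76 85 76 82 92 87 73 62 60 60 60 63 68 76 81 86 89] bot [ 70  70  70  74  93 113 121 125 127 128 128 128 127 126 144 171 184 187
 187 187]
282 top [60 60 60 61 69 82 89 80 65 60 60 60 63 67 75 81 85 87] bot [128 132 132 132 132 131 131 131 131 131 130 130 129 127 139 164 181 185
 185 185]
[[ 580.1 -122.9  184. ]
 [ 582.1 -136.9  184. ]
 [ 518.7 -146.3  184. ]
 [ 516.4 -130.3  184. ]]
foot [[ 605.4  -57.1    6. ]
 [ 625.7 -191.9    6. ]
 [ 489.7 -214.6    6. ]]
tray [[555.9  67.3  16. ]
 [412.3  49.9  16. ]]
```

Corrected bar centre is (548,-135), and the yaw of 0.14 is confirmed. Next I descend and close lightly.

In the tool's units: 70 mm / 1000 = 0.07, 62 mm / 1000 = 0.062.

Emit:
{"method": "move_tool", "body": {"offsets": {"increments": [[0.001,-0.003,0.02,0,0,0],[0.001,-0.003,0.045,0,0,0],[0.001,-0.003,0.062,0,0,0],[0.001,-0.003,0.07,0,0,0],[0.001,-0.003,0.07,0,0,0]]}}}

```text
time_s: 1.95
eef_pos: [547.2, -136.6, 334.2]
ee_rot: [-0.0, 0.998, 0.069, -0.001]
force: [-0.4, 0.7, -0.1]
grip_width: 0.997
grip_force: 0.0
```

Emit:
{"method": "move_tool", "body": {"offsets": {"increments": [[0,0,0,0,0,0],[0,0,0,0,0,0],[0,0,0,0,0,0],[0,0,0,0,0,0],[0,0,0,0,0,0],[0,0,0,0,0,0],[0,0,0,0,0,0],[0,0,0,0,0,0]]}, "aperture": 0.0, "grip_n": 25}}

```text
time_s: 2.75
eef_pos: [547.7, -135.7, 335.0]
ee_rot: [-0.0, 0.998, 0.07, 0.0]
force: [-2.1, 1.8, 4.9]
grip_width: 0.18
grip_force: 31.5
```

```bash
python3 -c "
from h import *
delta([548,-135,334],0.14);print(ctrl.sense()['wrist_torque'])"
```

```text
t 2.75 pos [ 547.7 -135.7  335. ] yaw 0.1399 tilt [ 0.  0. -1.] tool shift [ 0.4 -0.7  1. ] rz -0.0 F [-2.1  1.8  4.9] q [-0.45  0.46  1.48  0.    1.21  0.98] gw 0.17994552456894747 gf 31.471990942955017
[0.35164921 0.32068019 0.06175007]
```

The bar is gripped (opening 15.3 mm) with only about 2 N sideways. I'll firm up the grip and push down.

Emit:
{"method": "move_tool", "body": {"offsets": {"increments": [[0,0,0,0,0,0],[0,0,0,0,0,0],[0,0,0,0,0,0]]}, "aperture": 0.0, "grip_n": 100}}

```text
time_s: 3.05
eef_pos: [547.7, -135.7, 335.2]
ee_rot: [0.0, 0.998, 0.07, 0.0]
force: [-1.9, 2.0, 6.2]
grip_width: 0.163
grip_force: 100.4
```

```bash
python3 -c "
from h import *
delta([548,-135,334],0.14)"
```

```text
t 3.05 pos [ 547.7 -135.7  335.2] yaw 0.1399 tilt [ 0. -0. -1.] tool shift [ 0.4 -0.7  1.2] rz -0.0 F [-1.9  2.   6.2] q [-0.45  0.46  1.48  0.    1.21  0.98] gw 0.16317979102392707 gf 100.3564989566803
```

Emit:
{"method": "move_tool", "body": {"offsets": {"increments": [[0,0,0.002,0,0,0],[0,0,0.004,0,0,0],[0,0,0.006,0,0,0],[0,0,0.007,0,0,0],[0,0,0.008,0,0,0],[0,0,0.008,0,0,0],[0,0,0.008,0,0,0]]}}}

```text
time_s: 3.75
eef_pos: [547.7, -135.7, 328.1]
ee_rot: [0.0, 0.998, 0.07, 0.0]
force: [-4.2, 3.1, 12.5]
grip_width: 0.166
grip_force: 101.5
```

```bash
python3 -c "
from h import *
delta([548,-135,326],0.14);print(ctrl.sense()['wrist_torque'])"
```

```text
t 3.75 pos [ 547.7 -135.7  328.1] yaw 0.14 tilt [ 0.001 -0.    -1.   ] tool shift [ 0.4 -0.7  2.1] rz -0.0 F [-4.2  3.1 12.5] q [-0.45  0.47  1.48  0.    1.19  0.98] gw 0.16610161079698924 gf 101.54998540878296
[0.57976935 0.79733941 0.06023257]
```

Force suggests about 6–7 mm of travel, so I'll push 1.5 mm more and then turn.

In the tool's units: 1.6 mm / 1000 = 0.0016, 1 mm / 1000 = 0.001.

Emit:
{"method": "move_tool", "body": {"offsets": {"increments": [[0,0,0.001,0,0,0],[0,0,0.0016,0,0,0],[0,0,0.0016,0,0,0]]}}}

```text
time_s: 4.05
eef_pos: [547.7, -135.7, 326.6]
ee_rot: [0.0, 0.998, 0.07, 0.001]
force: [-5.0, 2.7, 14.4]
grip_width: 0.167
grip_force: 101.8
```

Emit:
{"method": "move_tool", "body": {"offsets": {"increments": [[0,0,0,0,0,-0.0159],[0,0,0,0,0,-0.0318],[0,0,0,0,0,-0.0477],[0,0,0,0,0,-0.0637],[0,0,0,0,0,-0.0637]]}}}

```text
time_s: 4.55
eef_pos: [548.0, -135.7, 327.0]
ee_rot: [0.001, 0.985, 0.17, 0.002]
force: [-1.3, 3.2, 14.4]
grip_width: 0.162
grip_force: 101.9
```

```bash
python3 -c "
from h import *
delta([548,-135,326],0.34);print(ctrl.sense()['wrist_torque'])"
```

```text
t 4.55 pos [ 548.  -135.7  327. ] yaw 0.3412 tilt [ 0.003 -0.001 -1.   ] tool shift [ 0.2 -0.7  1. ] rz 0.001 F [-1.3  3.2 14.4] q [-0.45  0.47  1.48  0.    1.19  0.78] gw 0.16194259659859328 gf 101.87500834465027
[0.66519289 0.34491589 0.05644731]
```

The cap turns freely with low torque and the depth holding. I'll continue to 1.1 rad.

In the tool's units: 0.3 mm / 1000 = 0.0003, -0.5 rad / 3.1416 = -0.1592.

Emit:
{"method": "move_tool", "body": {"offsets": {"increments": [[0,0,0.0003,0,0,-0.0318],[0,0,0.0003,0,0,-0.0637],[0,0,0.0003,0,0,-0.0955],[0,0,0.0003,0,0,-0.1273],[0,0,0.0003,0,0,-0.1592],[0,0,0.0003,0,0,-0.1592]]}}}

```text
time_s: 5.15
eef_pos: [548.0, -135.9, 326.8]
ee_rot: [0.001, 0.913, 0.409, 0.001]
force: [-2.0, 1.7, 13.6]
grip_width: 0.163
grip_force: 101.9
```

```bash
python3 -c "
from h import *
delta([548,-135,326],1.24);print(ctrl.sense()['wrist_torque'])"
```

```text
t 5.15 pos [ 548.  -135.9  326.8] yaw 0.8427 tilt [ 0.004 -0.002 -1.   ] tool shift [ 0.6 -0.6  0.8] rz -0.397 F [-2.   1.7 13.6] q [-0.45  0.47  1.49  0.    1.18  0.28] gw 0.1628145517044009 gf 101.91328525543213
[0.35166393 0.32935552 0.07569564]
```

Emit:
{"method": "move_tool", "body": {"offsets": {"increments": [[0,0,0,0,0,-0.0318],[0,0,0,0,0,-0.0637],[0,0,0,0,0,-0.0955],[0,0,0,0,0,-0.1273],[0,0,0,0,0,-0.1273]]}}}

```text
time_s: 5.65
eef_pos: [548.1, -135.9, 326.9]
ee_rot: [0.002, 0.813, 0.582, 0.001]
force: [-0.8, 1.9, 14.8]
grip_width: 0.164
grip_force: 101.9
```

```bash
python3 -c "
from h import *
delta([548,-135,326],1.24);print(ctrl.sense()['wrist_torque'])"
```

```text
t 5.65 pos [ 548.1 -135.9  326.9] yaw 1.2427 tilt [ 0.004 -0.002 -1.   ] tool shift [ 0.8 -0.4  0.9] rz 0.003 F [-0.8  1.9 14.8] q [-0.45  0.47  1.48  0.    1.18 -0.12] gw 0.16377251989795766 gf 101.90711617469788
[0.38564308 0.21667922 0.14628885]
```

Turned 1.10 rad. Now I lift straight up, gently at first.

In the tool's units: -26 mm / 1000 = -0.026, -20 mm / 1000 = -0.02.

Emit:
{"method": "move_tool", "body": {"offsets": {"increments": [[0,0,-0.004,0,0,0],[0,0,-0.009,0,0,0],[0,0,-0.014,0,0,0],[0,0,-0.02,0,0,0],[0,0,-0.026,0,0,0],[0,0,-0.026,0,0,0]]}}}

```text
time_s: 6.25
eef_pos: [547.7, -135.9, 351.3]
ee_rot: [0.0, 0.814, 0.581, 0.0]
force: [0.6, -0.0, -1.4]
grip_width: 0.161
grip_force: 99.6
```

```bash
python3 -c "
from h import *
delta([548,-135,430],1.24);print(ctrl.sense()['wrist_torque'])"
```

```text
t 6.25 pos [ 547.7 -135.9  351.3] yaw 1.2397 tilt [ 0.001 -0.    -1.   ] tool shift [  1.    0.  -78.7] rz -0.0 F [ 0.6 -0.  -1.4] q [-0.45  0.44  1.45 -0.    1.24 -0.12] gw 0.16102990692133057 gf 99.60050225257874
[0.0162024  0.02001123 0.0211785 ]
```

The cap is free and carried (1.4 N). I'll lift clear and transfer it to above the tray.

In the tool's units: -80 mm / 1000 = -0.08, -60 mm / 1000 = -0.06.

Emit:
{"method": "move_tool", "body": {"offsets": {"increments": [[0,0,-0.025,0,0,0],[0,0,-0.06,0,0,0],[0,0,-0.08,0,0,0],[0,0,-0.08,0,0,0]]}}}

```text
time_s: 6.65
eef_pos: [547.7, -135.9, 433.1]
ee_rot: [0.002, 0.814, 0.581, 0.001]
force: [-0.2, -0.4, -2.3]
grip_width: 0.161
grip_force: 99.6
```

```bash
python3 -c "
from h import *
delta([469,141,330],1.24)"
```

```text
t 6.65 pos [ 547.7 -135.9  433.1] yaw 1.2398 tilt [ 0.004 -0.002 -1.   ] tool shift [ 236.3 -164.9  102.2] rz -0.0 F [-0.2 -0.4 -2.3] q [-0.45  0.38  1.33 -0.    1.43 -0.12] gw 0.1613412546120994 gf 99.59653973579407
```

In the tool's units: 236 mm / 1000 = 0.236, 220 mm / 1000 = 0.22.

Emit:
{"method": "move_tool", "body": {"offsets": {"increments": [[0.02,-0.014,0,0,0,0],[0.054,-0.038,0,0,0,0],[0.088,-0.062,0,0,0,0],[0.122,-0.086,0,0,0,0],[0.156,-0.11,0,0,0,0],[0.19,-0.134,0,0,0,0],[0.22,-0.155,0,0,0,0],[0.236,-0.165,0.03,0,0,0]]}}}

```text
time_s: 7.45
eef_pos: [467.5, 143.3, 401.8]
ee_rot: [0.001, 0.813, 0.582, 0.002]
force: [0.3, -0.3, -2.1]
grip_width: 0.16
grip_force: 99.6
```

Emit:
{"method": "move_tool", "body": {"offsets": {"increments": [[0,0,0.03,0,0,0],[0,0,0.065,0,0,0],[0,0,0.075,0,0,0],[0,0,0.075,0,0,0]]}}}

```text
time_s: 7.85
eef_pos: [468.1, 140.8, 324.2]
ee_rot: [-0.001, 0.814, 0.581, -0.002]
force: [0.0, -0.3, -1.4]
grip_width: 0.161
grip_force: 99.5
```

```bash
python3 - <<'E'
from h import *
import cv2
delta([469,141,330],1.24)
a=ctrl.capture("scene")[150:400,180:430];b=ctrl.capture("wrist")
a=cv2.resize(a,None,fx=1.68,fy=1.68)
cv2.imwrite("pics/c1.png",np.hstack([a,cv2.resize(b,None,fx=.68,fy=1)])[:,:,::-1])
E
```

```text
t 7.85 pos [468.1 140.8 324.2] yaw 1.2396 tilt [-0.004 -0.    -1.   ] tool shift [ 0.4  0.8 -5.8] rz -0.0 F [ 0.  -0.3 -1.4] q [ 0.05  0.32  1.72 -0.    1.11  0.38] gw 0.1614174637132157 gf 99.50329542160034
```

View pics/c1.png

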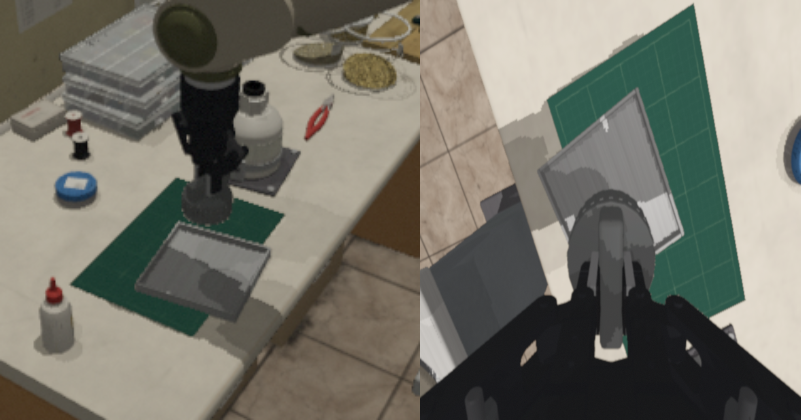

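The left image shows the cap held level above the tray, with the jug open (black seal visible) and the bystanders undisturbed. The wrist view shows the bar upright between the fingers. Now I lower it, slowing near the floor (contact expected at TCP z of about 211).

In the tool's units: 105 mm / 1000 = 0.105, 104 mm / 1000 = 0.104.

Emit:
{"method": "move_tool", "body": {"offsets": {"increments": [[0,0,0.02,0,0,0],[0,0,0.05,0,0,0],[0,0,0.08,0,0,0],[0,0,0.097,0,0,0],[0,0,0.102,0,0,0],[0,0,0.104,0,0,0],[0,0,0.105,0,0,0],[0,0,0.105,0,0,0]]}, "grip_n": 60}}

```text
time_s: 8.75
eef_pos: [468.7, 141.0, 221.8]
ee_rot: [0.001, 0.814, 0.581, 0.001]
force: [-0.4, 0.6, -2.2]
grip_width: 0.162
grip_force: 99.6
```

Emit:
{"method": "move_tool", "body": {"offsets": {"increments": [[0,0,0.001,0,0,0],[0,0,0.002,0,0,0],[0,0,0.003,0,0,0],[0,0,0.004,0,0,0],[0,0,0.005,0,0,0],[0,0,0.005,0,0,0]]}}}

```text
time_s: 9.35
eef_pos: [468.3, 141.0, 215.6]
ee_rot: [-0.0, 0.814, 0.581, -0.0]
force: [-1.4, -0.1, -1.8]
grip_width: 0.163
grip_force: 99.6
```

```bash
python3 -c "
from h import *
delta([469,141,211],1.24)"
```

```text
t 9.35 pos [468.3 141.  215.6] yaw 1.2398 tilt [-0. -0. -1.] tool shift [0.3 0.7 4.6] rz -0.0 F [-1.4 -0.1 -1.8] q [0.05 0.48 1.81 0.   0.85 0.38] gw 0.16289515138149646 gf 99.60800528526306
```

In the tool's units: 3 mm / 1000 = 0.003, 2.2 mm / 1000 = 0.0022.

Emit:
{"method": "move_tool", "body": {"offsets": {"increments": [[0,0,0.0007,0,0,0],[0,0,0.0015,0,0,0],[0,0,0.0022,0,0,0],[0,0,0.003,0,0,0],[0,0,0.003,0,0,0]]}, "aperture": 0.0, "grip_n": 60}}

```text
time_s: 9.85
eef_pos: [468.3, 141.0, 212.7]
ee_rot: [-0.0, 0.814, 0.581, -0.0]
force: [-0.5, -0.1, -1.4]
grip_width: 0.165
grip_force: 99.6
```

Emit:
{"method": "move_tool", "body": {"offsets": {"increments": [[0,0,0.0005,0,0,0],[0,0,0.001,0,0,0],[0,0,0.001,0,0,0]]}}}

```text
time_s: 10.15
eef_pos: [468.3, 141.0, 211.7]
ee_rot: [-0.0, 0.814, 0.581, -0.0]
force: [-0.1, -0.0, -1.4]
grip_width: 0.162
grip_force: 99.6
```

Emit:
{"method": "move_tool", "body": {"offsets": {"increments": [[0,0,0.0005,0,0,0],[0,0,0.001,0,0,0],[0,0,0.001,0,0,0]]}}}

```text
time_s: 10.45
eef_pos: [468.3, 141.0, 211.2]
ee_rot: [0.0, 0.814, 0.581, 0.0]
force: [-2.3, 0.1, 4.8]
grip_width: 0.162
grip_force: 100.8
```

Contact came at the expected height (211.2, net +6 N). I'll release and back off upward.

Emit:
{"method": "move_tool", "body": {"offsets": {"increments": [[0,0,0,0,0,0],[0,0,0,0,0,0],[0,0,0,0,0,0],[0,0,0,0,0,0],[0,0,0,0,0,0]]}, "aperture": 0.55, "grip_n": 20}}

```text
time_s: 10.95
eef_pos: [468.3, 141.0, 210.8]
ee_rot: [0.0, 0.814, 0.581, 0.0]
force: [0.3, -0.5, -0.5]
grip_width: 0.552
grip_force: 0.0
```

Emit:
{"method": "move_tool", "body": {"offsets": {"increments": [[0,0,-0.005,0,0,0],[0,0,-0.015,0,0,0],[0,0,-0.04,0,0,0],[0,0,-0.08,0,0,0],[0,0,-0.12,0,0,0],[0,0,-0.15,0,0,0],[0,0,-0.15,0,0,0],[0,0,-0.15,0,0,0]]}}}

```text
time_s: 11.75
eef_pos: [468.1, 141.0, 361.4]
ee_rot: [0.0, 0.814, 0.581, 0.001]
force: [0.3, -0.6, -1.3]
grip_width: 0.549
grip_force: 0.0
```

```bash
python3 - <<'E'
from h import *
import cv2
delta([469,141,330],1.24)
a=ctrl.capture("scene")[175:375,180:380];b=ctrl.capture("wrist")
a=cv2.resize(a,None,fx=2.1,fy=2.1)
cv2.imwrite("pics/c2.png",np.hstack([a,cv2.resize(b,None,fx=.67,fy=1)])[:,:,::-1])
E
```

```text
t 11.75 pos [468.1 141.  361.4] yaw 1.2398 tilt [ 0.001  0.    -1.   ] tool shift [ 0.3  0.8 31.4] rz -0.0 F [ 0.3 -0.6 -1.3] q [ 0.05  0.27  1.67 -0.    1.2   0.38] gw 0.5486718369319227 gf 0.0
```

View pics/c2.png

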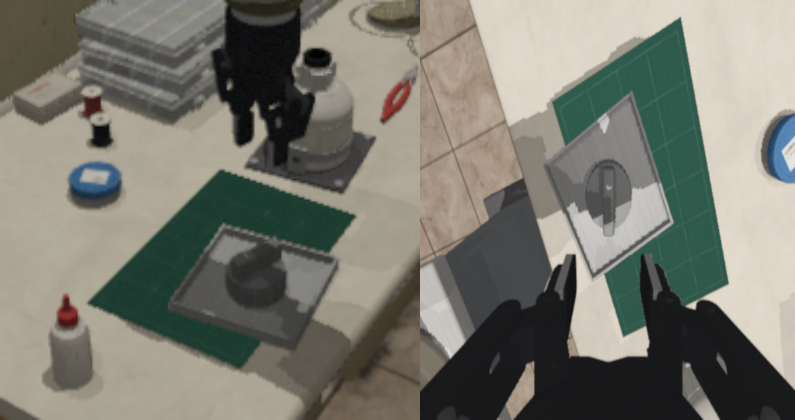

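The cap stands flat in the middle of the tray with its bar up. The gripper is clear, and the glue bottle, pliers and tin are where they were.

```bash
python3 -c "
from rig import ctrl
print(ctrl.finish_job())"
```

```text
the job is handed in; nothing more can be done
None
```

The jug is open and the job was handed in at about 12 s: the cap stands flat in the middle of the drip tray with its grip bar up, and the glue bottle, pliers and tin were not touched.

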